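# Cover the collet tub and push its tray home

## Robot

A 6-joint arm with a two-finger parallel gripper is mounted at the origin on the work surface. World frame = base frame: x ahead of the robot, y to its left, z up, the work surface at z = 0. Lengths are in m, angles in rad, forces in N, time in s.
With the tool pointing down it reaches from about 0.325 to 1 m from the base axis. Payload 5.1 kg.
Tool frame: the origin (TCP) lies between the finger pads; the fingertips stand 14 mm ahead of it and the grasp point (between the pads) lies 5 mm behind it (env.tip_reach is the distance from the TCP to the fingertips, in m); z points along the fingers, y is the direction in which the jaws open and shut (so a half turn about z gives the same grasp; the last joint's range is limited). The gripper opens to 85 mm and grips with 20 to 120 N. Pads are 22 mm wide; open, the fingers measure 114 mm over their backs; the gripper's body (76 mm by 85 mm) begins 54 mm behind the grasp point. The pads swing forward as they close: fully open they stand 13 mm farther back than shut.
Start: joints at [-1.305, 0.124, 1.65, -0, 1.367, -0.083], TCP at [0.222, -0.611, 0.245] pointing down, gripper open.
Joint ranges: [-2.61, 2.61], [-1.02, 2.33], [0.03, 2.71], [-1.35, 4.49], [0.32, 2.68], [-2.91, 2.91]. Speed limits (rad/s): [2.57, 2.57, 3.14, 3.14, 3.14, 3.14].

## Interface

Orientations are given as a unit quaternion [x, y, z, w].
In Python, from rig import env gives the robot as it stands.
- The arm moves only by the tool jog_arm, never from a script. Its argument "commands" is a list of rows, each a list of 7 numbers: the shift along the tool's x, y, z each as a share of 100 mm, from -1 to 1, then the turn, a rotation vector about the tool's x, y, z each as a share of 2 pi rad, from -1 to 1, then the opening, from -1 (shut) to 1 (fully open), so that 0 is half open. In form: [[dx, dy, dz, ax, ay, az, jaw], ...]. A call has 1 to 20 rows; each row shifts and turns the commanded pose from where the row before left it, along the tool's axes as they then stand; what a row does not reach is not made up. A row lasts 1/12 s, in which the tool goes at most 41.7 mm and 7.16 degrees, less where a joint would pass 70% of its speed; a pose out of reach is approached as far as the arm can. A call with a number of a shift or a turn outside -1 to 1 is refused whole. A call with a gripper value outside its range is refused whole. The fingers move at their own pace and stop on an object; "newtons" is the grip in N (left out, the last holds). Time passes only in rows, so rows that do not move let the fingers close. It gives the time, the measured TCP pose, the force and the opening at its end, in the units of the state.
- env.observe(): the state, without advancing time (a new reading comes with each control period).
- env.read_camera(name): name is "side" or "top"; returns a dict with "frame" (400x640x3 uint8, blue, green, red), "range_z" (400x640 float32, m along the optical axis (not along the pixel's ray), 0 where there is no reading), "K" (3x3 intrinsics, pixels), "position" and "orientation" of the camera in the world. Camera axes: x right, y up, looking along -z (the intrinsics and any distortion apply to the point x, -y, -z); pixel columns grow to the right and rows downward; lengths in m; the calibration is good to about 2 mm. A picture is of the moment at which its call begins.
- env.sign_off(): hands the job in, once; it reports no verdict.
The state is a dict: "t": time; "joint_positions": joint angles; "joint_velocities": joint speeds; "tau": joint torques, N m; "eef_pos": TCP position; "orientation": TCP orientation; "contact_force": force on the tool from outside, world axes, zero at the start; "ft_torque": the same for the moment, N m; "width": opening from 0.0 (shut) to 1.0 (fully open).
Only numpy, scipy, OpenCV 4.12 (cv2) and the standard library are available. Lean on these libraries where they do the work, as an engineer would, in place of code of your own. Each camera call takes 0.05 s, during which the arm holds its last target.

## Task

Take the blue lid off its sloped stand and set it gently on the open steel tub of collets, so that it sits level and all the way down on the rim, and let go of it while the tray is still out. Then push the sprung tray fully in so that its push-push latch catches, and back away: the tray must stay in with the lid still properly on. Leave the white oil bottle and the brush where they are.

Things in the scene. Friction and masses are not known exactly. Their poses are not given: they have to be found in the camera images.
- lid: Round blue lid, 138 mm wide, 0.2-0.4 kg. Origin: centre of its underside (skirt's edge); z = its axis, up. Skirt 12 mm deep, inside diameter 129, goes round the outside of the tub; plate top at z = 16 mm; on it a centred white block handle, 50 mm along x, 28 along y, z = 16 to 52. At the start it lies flat on the stand's slope: its axis leans 30 degrees away from the robot, its y axis level.
- lid_plate (a point): Centre of the underside of the lid's plate, inside the skirt, 12 mm above the lid's origin along its axis. When seated it coincides with point tub_rim. Same axes as the lid.
- stand: Fixed grey sloped stand for the lid, 150 x 165 mm, origin at the centre of its foot on the table. Its plate slopes 30 degrees, low edge towards its -x (away from the robot); plate's middle 80 mm above the origin. Two steel pins, 10 mm thick and 13 mm high, near the low edge keep the lid from sliding off.
- dock: Fixed grey and blue dock for the tray, base 240 x 170 mm, origin on the table. Its x axis points in the direction in which the tray is pushed in (away from the robot, within 20 degrees), z up. Side rails 36 mm high, blue block at the back 50 mm high.
- tub_rim (a point): Centre of the mouth of the steel tub, level with its rim, 90 mm above the table. The tub is fixed on the tray and moves with it: outside diameter 120 mm, wall 4 mm, 60 mm tall, on the tray's plate 30 mm above the table. Collets stand inside, below the rim. Axes as the dock's.
- tray_front (a point): Point on the robot-side face of the tray's upright aluminium front plate, mid-width, 60 mm above the table; push here along the dock's +x. Plate 100 mm wide, 8 mm thick, 24 to 85 mm above the table, its face 89 mm in front of the tub's axis. Axes as the dock's.
- tray (a joint): Tray travel along the dock's x, m: 0 = sprung out (start), grows as pushed in; latched 0.044-0.045; end stop 0.051-0.052. Spring pushes out with 3 N at 0, 5 N at the end. Pushed to the stop (8-12 N is enough) and let go, it springs back to 0.0445 and stays; let go short of 0.050 it runs back out; pushed to the stop again when latched, it is let out.
- oiler: White plastic oil bottle with red cap, 54 mm diameter, 130 mm tall, standing loose between the stand and the dock. Origin at the centre of its underside. Leave it alone.
- brush: Loose hand brush, 170 mm long, lying on the table between the stand and the dock. Origin under its middle, x along it. Leave it alone.
Things that resemble listed ones, but are neither listed nor needed, are in the scene too. There is more than one size of the lid; the one meant has the size given above.

How it is judged:
By the outcome, as a careful person would: the job done as asked, in the order asked, and still so for the second after the job is handed in, with the robot touching nothing.
It also fails if it takes over 54 s, if anything falls off the work surface, if the arm or the gripper's body presses on something with over 40 N, if the wrist force passes 120 N, or if a joint passes its speed limit or range.

## Working session

There is one attempt and no reset: what is moved stays moved. The work goes in short steps, Python scripts to look and compute and a tool call to move; the robot and the scene stay as the last step left them, time stands still between calls to the robot, and variables do not carry over. Pictures are saved under pics/ and viewed, and the job is handed in when it is done.

Besides the shell and the picture viewer there is one more tool, called in YAML: its name, and indented under it one key for each argument. jog_arm: Moves the arm, as the interface text tells. Its arguments: {"type":"object","properties":{"commands":{"type":"array"},"newtons":{"type":"number"}},"required":["commands"]}

```bash
ls; mkdir -p pics; python3 - <<'E'
from rig import env
import cv2,numpy as np,pickle
for n in("side","top"):
    c=env.read_camera(n); cv2.imwrite(f"pics/{n}0.png",c["frame"]); pickle.dump(c,open(f"{n}0.pkl","wb"))
    print(n,c["K"].tolist(),c["position"],c["orientation"],[k for k in c])
print(env.observe())
E
```

```text
pics
side [[479.54988931303745, 0.0, 315.8486037709087], [0.0, 479.54988931303745, 191.27826912236242], [0.0, 0.0, 1.0]] [0.37543172 1.01113179 0.66785057] [-0.04474516  0.498207    0.86217714 -0.08023861] ['frame', 'range_z', 'K', 'position', 'orientation']
top [[409.1200347643088, 0.0, 312.1413146173816], [0.0, 409.1200347643088, 199.104229448888], [0.0, 0.0, 1.0]] [0.48638029 0.00686462 0.96607896] [ 0.02589885 -0.03693808 -0.70367943  0.70908397] ['frame', 'range_z', 'K', 'position', 'orientation']
{'t': 0.1, 'joint_positions': array([-1.30461983e+00,  1.24447080e-01,  1.65153584e+00, -2.23754153e-06,
        1.36748000e+00, -8.26160991e-02]), 'joint_velocities': array([ 1.23377551e-03, -1.96367277e-03, -4.50021439e-03,  5.95690017e-05,
        5.82871305e-04, -1.07852286e-03]), 'tau': array([ 7.57886392e-04, -4.24929857e+01, -3.66653144e+01, -4.32759271e-05,
        3.97740514e-03, -5.55454733e-06]), 'eef_pos': array([ 0.22197151, -0.61037224,  0.24417219]), 'orientation': array([ 9.84830999e-01,  1.73513772e-01, -8.67975715e-05, -9.31101321e-04]), 'contact_force': array([ 0.39917326,  0.06915475, -0.66101799]), 'ft_torque': array([-0.0283462 ,  0.0002579 , -0.04761821]), 'width': 0.997095102835642}
```

View pics/side0.png

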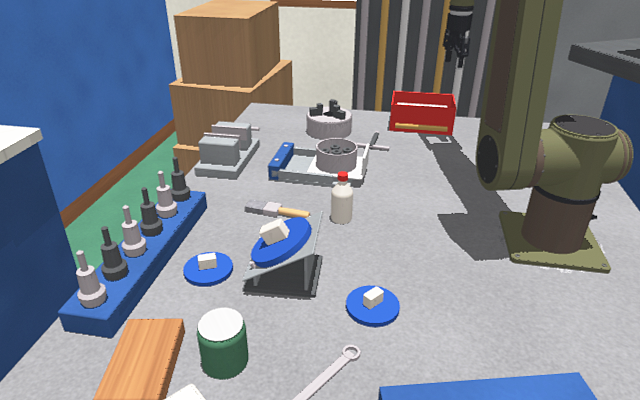

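View pics/top0.png

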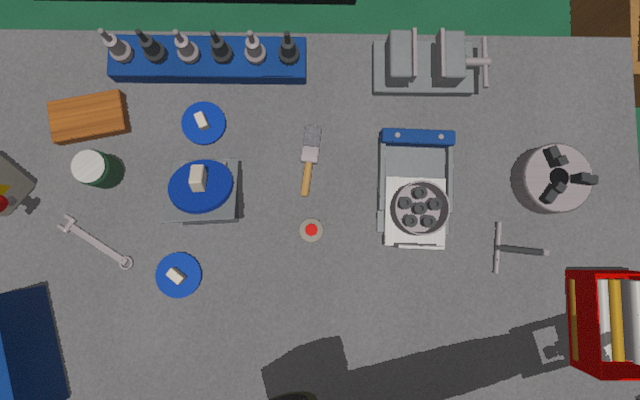

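Blue lids that could be mistaken for each other, by top-view pixel: (204,123) flat on the table, (178,275) flat on the table, and (200,187) tilted on the stand. I choose (200,187), because it lies on the slope and should be 138 mm wide. The tub is at (419,208); the chuck at (558,178) looks similar. Next I measure and check a crop.

```bash
cat > h.py <<'E'
import numpy as np,cv2,pickle
from scipy.spatial.transform import Rotation as R
def cloud(c):
    z=c["range_z"];K=c["K"];v,u=np.mgrid[0:400,0:640]
    p=np.stack([(u-K[0,2])*z/K[0,0],-(v-K[1,2])*z/K[1,1],-z],-1)
    return p@R.from_quat(c["orientation"]).as_matrix().T+np.array(c["position"])
def fitplane(P):
    for _ in range(5):
        m=P.mean(0);n=np.linalg.svd(P-m,full_matrices=False)[2][2]; n*=np.sign(n[2]); d=(P-m)@n
        P=P[abs(d)<max(0.002,2*d.std())]
    return m,n,d.std()
def rays(c,uv):
    K=c["K"];uv=np.asarray(uv,float).reshape(-1,2)
    d=np.stack([(uv[:,0]-K[0,2])/K[0,0],-(uv[:,1]-K[1,2])/K[1,1],-np.ones(len(uv))],-1)
    return np.array(c["position"]),d@R.from_quat(c["orientation"]).as_matrix().T
def onplane(c,uv,m,n):
    o,d=rays(c,uv); return o+d*(((m-o)@n)/(d@n))[:,None]
def blue(c):
    h=cv2.cvtColor(c["frame"],cv2.COLOR_BGR2HSV)
    return ((h[...,0]>100)&(h[...,0]<125)&(h[...,1]>150)&(h[...,2]>60)).astype(np.uint8)
def comp(m,u,v):
    n,l=cv2.connectedComponents(m); return (l==l[v,u]) if l[v,u] else None
E
python3 - <<'E'
from h import *
for n,seeds in(("top",[(180,195),(195,108),(165,268)]),("side",[(262,250),(190,270),(355,300)])):
    c=pickle.load(open(n+"0.pkl","rb"));P=cloud(c);b=blue(c)
    for s in seeds:
        k=comp(b,*s)
        if k is None: print(n,s,"none");continue
        k&=c["range_z"]>0
        m,nn,sd=fitplane(P[cv2.erode(k.astype(np.uint8),np.ones((3,3)))>0])
        cs,_=cv2.findContours(k.astype(np.uint8),cv2.RETR_EXTERNAL,cv2.CHAIN_APPROX_NONE)
        ct=max(cs,key=len)[:,0]
        Q=onplane(c,ct,m,nn)
        # in-plane circle
        ex=np.cross([0,1,0],nn);ex/=np.linalg.norm(ex);ey=np.cross(nn,ex)
        q=np.stack([(Q-m)@ex,(Q-m)@ey],-1).astype(np.float32)
        (cx,cy),r=cv2.minEnclosingCircle(q)
        print(n,s,"plane",m.round(4),nn.round(4),"sd",sd,"tilt",np.degrees(np.arccos(nn[2])),"C",(m+cx*ex+cy*ey).round(4),"dia",2*r, "extent",np.ptp(q,0))
    # z of table
c=pickle.load(open("top0.pkl","rb"));P=cloud(c);print("table z",np.median(P[300:340,230:280,2]), np.median(P[240:300,330:380,2]))
im=c["frame"]
a=cv2.resize(im[140:240,150:260],None,fx=4,fy=4,interpolation=cv2.INTER_CUBIC);b=cv2.resize(im[115:265,360:480],None,fx=3,fy=3,interpolation=cv2.INTER_CUBIC)
cv2.imwrite("pics/c1.png",a);cv2.imwrite("pics/c2.png",b)
s=pickle.load(open("side0.pkl","rb"))["frame"]
cv2.imwrite("pics/c3.png",cv2.resize(s[110:300,230:400],None,fx=3,fy=3,interpolation=cv2.INTER_CUBIC))
E
```

```text
top (180, 195) plane [0.5858 0.2304 0.0983] [0.4984 0.0306 0.8664] sd 0.0009596044414982054 tilt 29.954400610624948 C [0.5923 0.2339 0.0944] dia 0.14486753940582275 extent [0.14147702 0.13672003]
top (195, 108) plane [0.7502 0.251  0.0107] [-6.0e-04  6.2e-03  1.0e+00] sd 0.0012599689531593219 tilt 0.35440591511850167 C [0.7517 0.2523 0.0107] dia 0.10467425733804703 extent [0.1019157 0.1023857]
top (165, 268) plane [0.3962 0.2968 0.0105] [-5.1e-03 -7.0e-04  1.0e+00] sd 0.0012879143081746982 tilt 0.29437071971154805 C [0.3954 0.2988 0.0105] dia 0.10496999323368073 extent [0.10213929 0.10312167]
side (262, 250) plane [0.5854 0.2553 0.0987] [0.4984 0.0306 0.8664] sd 0.0007582049755822368 tilt 29.954798220476384 C [0.5881 0.2487 0.0974] dia 0.15895725786685944 extent [0.14812613 0.15565339]
side (190, 270) plane [0.7455 0.2672 0.0115] [-0.0022  0.0012  1.    ] sd 0.0009235619864266042 tilt 0.14575648450842002 C [0.7492 0.2585 0.0115] dia 0.11357870697975159 extent [0.10508798 0.11224205]
side (355, 300) plane [0.3931 0.3142 0.0116] [-6.e-04  3.e-04  1.e+00] sd 0.000977382834826897 tilt 0.03626923400743586 C [0.3928 0.3052 0.0116] dia 0.11203382164239883 extent [0.10056965 0.1105108 ]
table z -0.0016156955692821495 -0.0013242560448876173
```

View pics/c1.png

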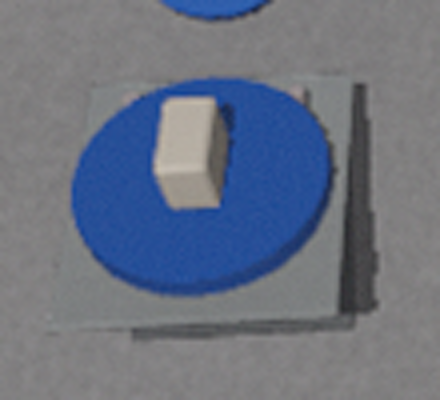

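View pics/c2.png

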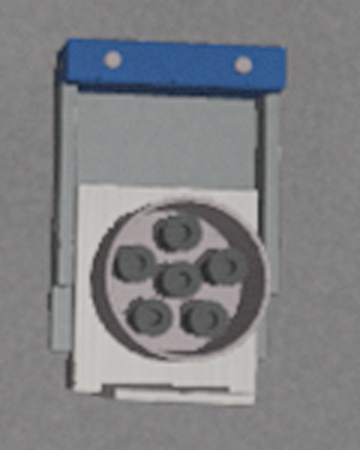

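View pics/c3.png

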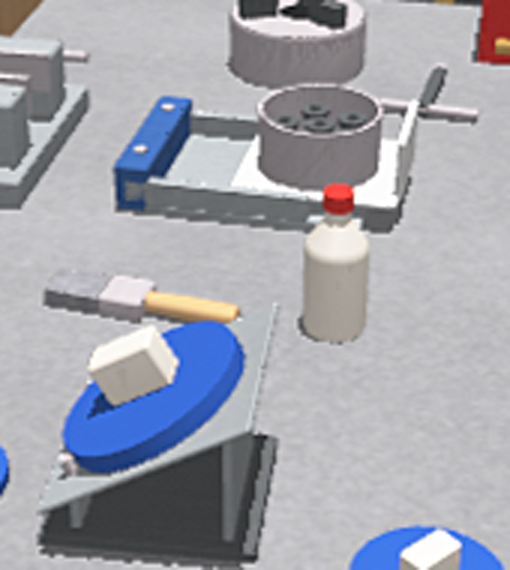

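```bash
cat >> h.py <<'E'
def circ(q):
    from scipy.optimize import least_squares
    f=lambda p:np.hypot(q[:,0]-p[0],q[:,1]-p[1])-p[2]
    return least_squares(f,[*q.mean(0),.06],loss="soft_l1",f_scale=.001).x
E
python3 - <<'E'
from h import *
from rig import env
print("tip",env.tip_reach)
for n,s in(("top",(180,195)),("side",(262,250))):
    c=pickle.load(open(n+"0.pkl","rb"));P=cloud(c);b=blue(c)
    k=comp(b,*s);m,nn,sd=fitplane(P[cv2.erode(k.astype(np.uint8),np.ones((3,3)))>0])
    ex=np.cross([0,1,0],nn);ex/=np.linalg.norm(ex);ey=np.cross(nn,ex)
    D=P-m;h=D@nn;near=np.linalg.norm(D,axis=-1)<.12
    # plate-plane region + outline
    reg=(k&(abs(h)<.003)).astype(np.uint8);cs,_=cv2.findContours(reg,cv2.RETR_EXTERNAL,cv2.CHAIN_APPROX_NONE)
    ct=cv2.convexHull(max(cs,key=len))[:,0];Q=onplane(c,ct,m,nn)-m
    q=np.stack([Q@ex,Q@ey],-1);p=circ(q);C=m+p[0]*ex+p[1]*ey
    print(n,"plate top C",C.round(4),"r",p[2].round(4),"n",nn.round(4),"origin",(C-.016*nn).round(4))
    hs=cv2.cvtColor(c["frame"],cv2.COLOR_BGR2HSV)
    T=near&(abs(h-.036)<.004)&(hs[...,1]<90)
    T=cv2.morphologyEx(T.astype(np.uint8),cv2.MORPH_OPEN,np.ones((2,2)))
    cs,_=cv2.findContours(T,cv2.RETR_EXTERNAL,cv2.CHAIN_APPROX_NONE);ct=max(cs,key=len)[:,0]
    Q=onplane(c,ct,m+.036*nn,nn)-m; q=np.stack([Q@ex,Q@ey],-1).astype(np.float32)
    (cx,cy),(w,hh),a=cv2.minAreaRect(q);ctr=m+cx*ex+cy*ey
    print("  handle foot C",ctr.round(4),"size",w,hh,"ang(deg from slope x)",a,"ex",ex.round(3),"hmean",h[T>0].mean(),T.sum())
    # tub rim
    t=(abs(P[...,2]-.0885)<.005)&(np.hypot(P[...,0]-.47,P[...,1]+.245)<.1)
    print("  tub px",t.sum())
    X=P[t];p=circ(X[:,:2]);print("  rim pts circle",p.round(4),"z",np.median(X[:,2]))
    kk=comp(b,*((418,136) if n=="top" else (281,160)))
    X=P[kk&(abs(P[...,2]-.05)<.005)];(x,y),(w,hh),a=cv2.minAreaRect(X[:,:2].astype(np.float32));print("  block",x,y,w,hh,a)
E
```

```text
tip 0.014
top plate top C [0.5945 0.234  0.0931] r 0.0687 n [0.4987 0.0306 0.8662] origin [0.5865 0.2335 0.0793]
  handle foot C [0.5916 0.2303 0.0949] size 0.0484798289835453 0.027948986738920212 ang(deg from slope x) 2.161806583404541 ex [ 0.867  0.    -0.499] hmean 0.0373733165975479 244
  tub px 272
  rim pts circle [ 0.5436 -0.2448  0.0565] z 0.08720552808173138
  block 0.7153934836387634 -0.2497538924217224 0.1667998731136322 0.032808247953653336 87.87651824951172
side plate top C [0.5932 0.2395 0.0948] r 0.069 n [0.4963 0.0332 0.8675] origin [0.5853 0.239  0.0809]
  handle foot C [0.5897 0.2465 0.0965] size 0.04929647222161293 0.03248520940542221 ang(deg from slope x) 5.495947360992432 ex [ 0.868  0.    -0.497] hmean 0.03401716201839369 155
  tub px 130
  rim pts circle [ 0.5444 -0.2425  0.0568] z 0.08686191223098494
  block 0.7131058573722839 -0.24532242119312286 0.173235222697258 0.03196466714143753 88.12338256835938
```

jog_arm:
  commands:
    - [0,0,-0.3,0,0,0.015,1]
    - [0,0,-0.3,0,0,0.015,1]
    - [0,0,0,0,0,0.0158,1]

```text
t: 0.35
eef_pos: [0.2227, -0.6129, 0.3123]
orientation: [1.0, 0.028, 0.001, 0.005]
contact_force: [0.2, -1.8, 1.8]
width: 0.998
```

jog_arm:
  commands:
    - [0.17,-0.29,0,0,0,0,1]
    - [0.17,-0.29,0,0,0,0,1]
    - [0.17,-0.29,0,0,0,0,1]
    - [0.17,-0.29,0,0,0,0,1]
    - [0.17,-0.29,0,0,0,0,1]
    - [0.17,-0.29,0,0,0,0,1]
    - [0.17,-0.29,0,0,0,0,1]
    - [0.17,-0.29,0,0,0,0,1]
    - [0.17,-0.29,0,0,0,0,1]
    - [0.17,-0.29,0,0,0,0,1]
    - [0.17,-0.29,0,0,0,0,1]
    - [0.17,-0.29,0,0,0,0,1]
    - [0.17,-0.29,0,0,0,0,1]
    - [0.17,-0.29,0,0,0,0,1]
    - [0.17,-0.29,0,0,0,0,1]
    - [0.17,-0.29,0,0,0,0,1]
    - [0.17,-0.29,0,0,0,0,1]
    - [0.17,-0.29,0,0,0,0,1]
    - [0.17,-0.29,0,0,0,0,1]
    - [0.17,-0.29,0,0,0,0,1]

```text
t: 2.02
eef_pos: [0.5263, -0.0095, 0.3049]
orientation: [1.0, 0.031, -0.0, 0.0]
contact_force: [0.6, -1.0, -0.1]
width: 0.997
```

jog_arm:
  commands:
    - [0.18,-0.29,0,0,0,0,1]
    - [0.18,-0.29,0,0,0,0,1]
    - [0.18,-0.29,0,0,0,0,1]
    - [0.18,-0.29,0,0,0,0,1]
    - [0.18,-0.29,0,0,0,0,1]
    - [0.18,-0.29,0,0,0,0,1]
    - [0.18,-0.29,0,0,0,0,1]
    - [0.18,-0.29,0,0,0,0,1]
    - [0,0,0,0,-0.0167,0,1]
    - [0,0,0,0,-0.0167,0,1]
    - [0,0,0,0,-0.0167,0,1]
    - [0,0,0,0,-0.0167,0,1]
    - [0,0,0,0,-0.0167,0,1]
    - [0,0,0,0,0,0,1]

```text
t: 3.18
eef_pos: [0.6568, 0.2286, 0.2997]
orientation: [0.964, 0.029, -0.263, 0.009]
contact_force: [0.1, -0.4, -2.0]
width: 1.0
```

```bash
cat >> h.py <<'E'
def todo(o,T,Rt):
    """shift in tool axes in units of 100 mm, turn in units of 2pi"""
    Rc=R.from_quat(o["orientation"]); d=Rc.inv().apply(np.array(T)-o["eef_pos"])/0.1
    w=(Rc.inv()*Rt).as_rotvec()/(2*np.pi)
    print("t",o["t"],"pos",o["eef_pos"].round(4),"F",o["contact_force"].round(2),"w",round(o["width"],3)); print("shift",d.round(3),"turn",w.round(4))
def Rtool(yaw,tilt): return R.from_euler("ZYX",[yaw,tilt,180],degrees=True)
E
python3 - <<'E'
from h import *; from rig import env
c=env.read_camera("top");cv2.imwrite("pics/t1.png",c["frame"])
n=np.array([.4990,.0306,.866]);C=np.array([.593,.2335,.095])
todo(env.observe(),C+.023*n,Rtool(3.5,30)); print(env.observe()["joint_positions"].round(2))
E
```

```text
t 3.2333 pos [0.6564 0.2288 0.3008] F [-0.38  0.08  0.41] w 0.999
shift [ 0.494 -0.087  1.864] turn [ 0.0001  0.0009 -0.0002]
[0.23 0.49 1.16 0.09 2.01 1.75]
```

View pics/t1.png

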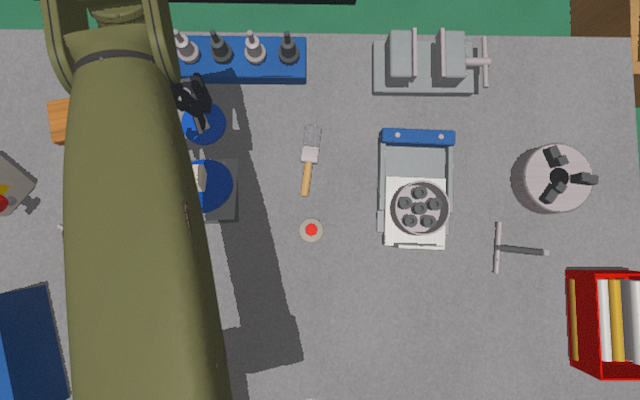

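The arm now covers half of the lid (200,187) in the top view, and the gripper is at about (195,100). I align, go down partway and check from the side.

jog_arm:
  commands:
    - [0.25,-0.04,0.2,0,0,0,1]
    - [0.25,-0.04,0.3,0,0,0,1]
    - [0,0,0.3,0,0,0,1]
    - [0,0,0.3,0,0,0,1]
    - [0,0,0.1,0,0,0,1]
    - [0,0,0,0,0,0,1]

```text
t: 3.73
eef_pos: [0.6358, 0.2359, 0.1742]
orientation: [0.965, 0.03, -0.261, 0.009]
contact_force: [-0.8, -0.2, -0.4]
width: 1.0
```

```bash
python3 - <<'E'
from h import *; from rig import env
c=env.read_camera("side");cv2.imwrite("pics/s1.png",cv2.resize(c["frame"][150:320,180:380],None,fx=4,fy=3.5,interpolation=cv2.INTER_CUBIC))
n=np.array([.4990,.0306,.866]);C=np.array([.593,.2335,.095])
todo(env.observe(),C+.023*n,Rtool(3.5,30))
E
```

```text
t 3.7833 pos [0.6376 0.2362 0.1769] F [-0.79 -0.23  0.81] w 0.998
shift [ 0.023 -0.001  0.702] turn [0.     0.0001 0.    ]
```

View pics/s1.png

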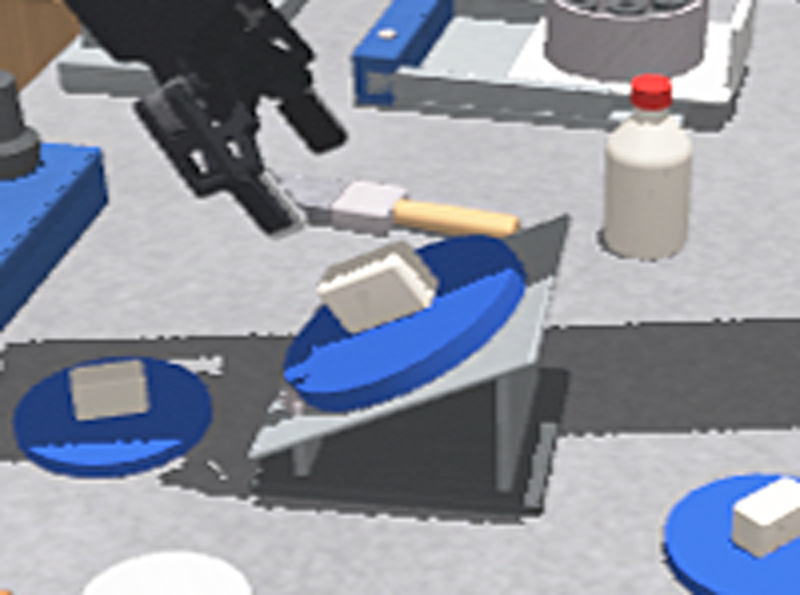

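The side crop shows the open fingers at (285,220) and (330,140), straddling the handle at (375,285), with the tool tilt matching the slope. I descend and grip.

jog_arm:
  commands:
    - [0.02,0,0.2,0,0,0,1]
    - [0,0,0.2,0,0,0,1]
    - [0,0,0.15,0,0,0,1]
    - [0,0,0.1,0,0,0,1]
    - [0,0,0.05,0,0,0,1]
    - [0,0,0,0,0,0,1]
    - [0,0,0,0,0,0,1]

```text
t: 4.37
eef_pos: [0.6063, 0.2343, 0.1165]
orientation: [0.966, 0.03, -0.258, 0.008]
contact_force: [0.2, 0.1, -0.6]
width: 0.998
```

```bash
python3 - <<'E'
from h import *; from rig import env
c=env.read_camera("side");cv2.imwrite("pics/s2.png",cv2.resize(c["frame"][190:300,210:330],None,fx=5,fy=5,interpolation=cv2.INTER_CUBIC))
n=np.array([.4990,.0306,.866]);C=np.array([.593,.2335,.095])
todo(env.observe(),C+.023*n,Rtool(3.5,30))
E
```

```text
t 4.4167 pos [0.6064 0.2343 0.1166] F [ 0.34  0.48 -0.02] w 1.002
shift [-0.009 -0.     0.024] turn [-0.0001 -0.0003  0.    ]
```

View pics/s2.png

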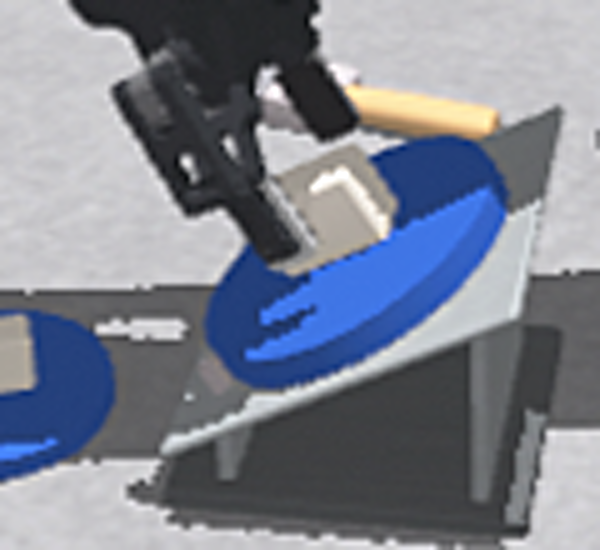

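```bash
cat >> h.py <<'E'
def proj(c,P):
    q=(np.asarray(P).reshape(-1,3)-np.array(c["position"]))@R.from_quat(c["orientation"]).as_matrix()
    K=c["K"];return np.stack([K[0,2]+K[0,0]*q[:,0]/-q[:,2],K[1,2]+K[1,1]*q[:,1]/q[:,2]],-1)
E
python3 - <<'E'
from h import *; from rig import env
c=env.read_camera("side");n=np.array([.4990,.0306,.866]);C=np.array([.593,.2335,.095])
M=R.from_euler("ZY",[3.5,30],degrees=True).as_matrix()
f=5;im=cv2.resize(c["frame"][190:300,210:330],None,fx=f,fy=f,interpolation=cv2.INTER_CUBIC)
def px(P): return ((proj(c,P)-[210,190]+.5)*f)
box=[C+M@[x,y,z] for z in(0,.036) for x,y in((-.025,-.014),(.025,-.014),(.025,.014),(-.025,.014))]
for p in px(box): cv2.circle(im,tuple(int(v) for v in p),3,(0,0,255),-1)
o=env.observe();Rt=R.from_quat(o["orientation"])
for d,col in(([0,0,0],(0,255,0)),([0,.0425,.001],(0,255,255)),([0,-.0425,.001],(0,255,255))):
    cv2.circle(im,tuple(int(v) for v in px(o["eef_pos"]+Rt.apply(d))[0]),3,col,-1)
cv2.imwrite("pics/s3.png",im)
E
```

```text
(no output)
```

View pics/s3.png

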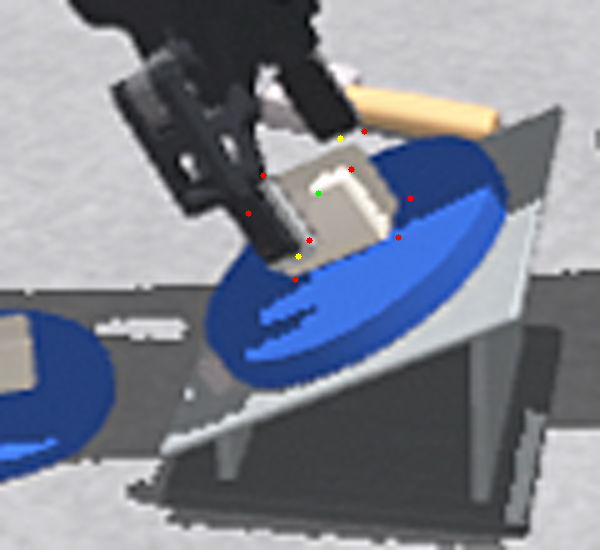

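The overlay agrees: the tips match their projections, and the handle corners match the model to about 2 px in the raw image. I close the gripper.

jog_arm:
  commands:
    - [0,0,0,0,0,0,0]
    - [0,0,0,0,0,0,-0.3]
    - [0,0,0,0,0,0,-1]
    - [0,0,0,0,0,0,-1]
    - [0,0,0,0,0,0,-1]
    - [0,0,0,0,0,0,-1]
    - [0,0,0,0,0,0,-1]
    - [0,0,0,0,0,0,-1]
    - [0,0,0,0,0,0,-1]
    - [0,0,0,0,0,0,-1]
  newtons: 60

```text
t: 5.3
eef_pos: [0.6053, 0.2347, 0.1152]
orientation: [0.965, 0.03, -0.259, 0.007]
contact_force: [1.1, 3.3, 2.2]
width: 0.317
```

jog_arm:
  commands:
    - [0,0,-0.05,0,0,0,-1]
    - [0,0,-0.1,0,0,0,-1]
    - [0,0,-0.2,0,0,0,-1]
    - [0,0,-0.3,0,0,0,-1]
    - [0,0,-0.3,0,0,0,-1]
    - [0,0,-0.3,0,0,0,-1]
    - [0,0,-0.3,0,0,0,-1]
    - [0,0,0,0,0.0167,0,-1]
    - [0,0,0,0,0.0167,0,-1]
    - [0,0,0,0,0.0167,0,-1]
    - [0,0,0,0,0.0167,0,-1]
    - [0,0,0,0,0.0167,0,-1]
    - [0,0,0,0,0,0,-1]
    - [0,0,0,0,0,0,-1]

```text
t: 6.47
eef_pos: [0.6814, 0.2381, 0.2488]
orientation: [1.0, 0.031, -0.002, 0.001]
contact_force: [0.3, -0.5, -3.0]
width: 0.316
```

```bash
python3 - <<'E'
from h import *; from rig import env
c=env.read_camera("side");cv2.imwrite("pics/s4.png",c["frame"])
todo(env.observe(),[.544,-.2445,.25],Rtool(3.5,0));P=cloud(c)
k=blue(c)
n,l,st,ce=cv2.connectedComponentsWithStats(k)
for i in range(1,n):
    if st[i,4]>150: print(st[i],ce[i].round(),np.median(P[(l==i)],0).round(3), fitplane(P[l==i])[1].round(3))
E
```

```text
t 6.5167 pos [0.6824 0.2382 0.2489] F [ 0.22  0.12 -3.63] w 0.317
shift [-1.675e+00  4.734e+00 -2.000e-03] turn [ 0.0002  0.0004 -0.    ]
[    0     0   268   381 42544] [ 86. 147.] [ 2.046 -0.915 -0.093] [0.72  0.418 0.554]
[269 143  25  37 356] [281. 158.] [ 0.708 -0.231  0.048] [-0.629  0.027  0.777]
[ 184  252   49   34 1002] [208. 271.] [0.739 0.272 0.011] [-0.003  0.005  1.   ]
[ 346  286   53   41 1365] [372. 308.] [0.391 0.317 0.011] [-0.001  0.002  1.   ]
[ 379  373  218   27 4239] [496. 389.] [0.22  0.584 0.16 ] [ 0.003 -0.01   1.   ]
```

View pics/s4.png

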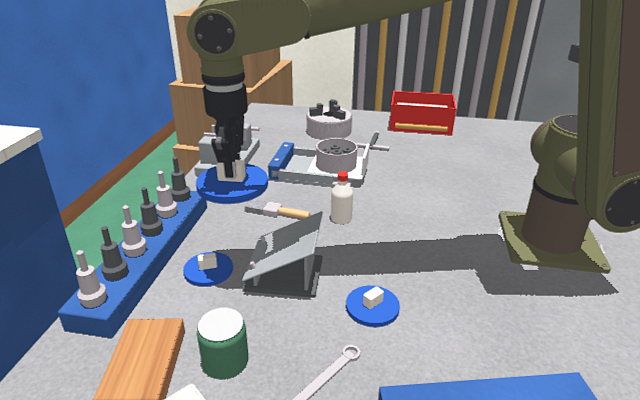

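The side view shows the lid held level at (232,182) and the stand empty at (285,255). I move over the tub at height.

jog_arm:
  commands:
    - [-0.05,0.15,0,0,0,0,-1]
    - [-0.1,0.3,0,0,0,0,-1]
    - [-0.1,0.3,0,0,0,0,-1]
    - [-0.1,0.3,0,0,0,0,-1]
    - [-0.1,0.3,0,0,0,0,-1]
    - [-0.1,0.3,0,0,0,0,-1]
    - [-0.1,0.3,0,0,0,0,-1]
    - [-0.1,0.3,0,0,0,0,-1]
    - [-0.1,0.3,0,0,0,0,-1]
    - [-0.1,0.3,0,0,0,0,-1]
    - [-0.1,0.3,0,0,0,0,-1]
    - [-0.1,0.3,0,0,0,0,-1]
    - [-0.1,0.3,0,0,0,0,-1]
    - [-0.1,0.3,0,0,0,0,-1]
    - [-0.1,0.3,0,0,0,0,-1]
    - [-0.1,0.28,0,0,0,0,-1]
    - [-0.1,0.1,0,0,0,0,-1]
    - [0,0,0,0,0,0,-1]
    - [0,0,0,0,0,0,-1]

```text
t: 8.1
eef_pos: [0.5466, -0.2444, 0.2489]
orientation: [1.0, 0.029, -0.0, -0.001]
contact_force: [0.1, 0.7, -2.9]
width: 0.314
```

```bash
python3 - <<'E'
from h import *; from rig import env
todo(env.observe(),[.544,-.2445,.25],Rtool(3.5,0))
for n in("side","top"):
    c=env.read_camera(n);cv2.imwrite(f"pics/{n}5.png",c["frame"]); pickle.dump(c,open(n+"5.pkl","wb"))
print(env.observe()["eef_pos"])
E
```

```text
t 8.1 pos [ 0.5466 -0.2444  0.2489] F [ 0.08  0.65 -2.87] w 0.314
shift [-0.026 -0.001 -0.011] turn [-0.0002  0.0001 -0.0004]
[ 0.54713535 -0.24301332  0.24895334]
```

View pics/side5.png

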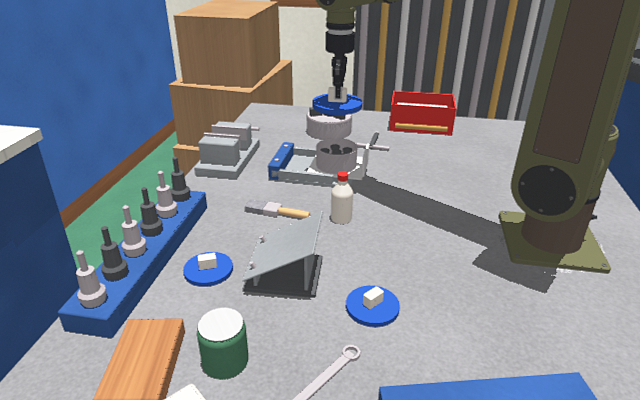

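View pics/top5.png

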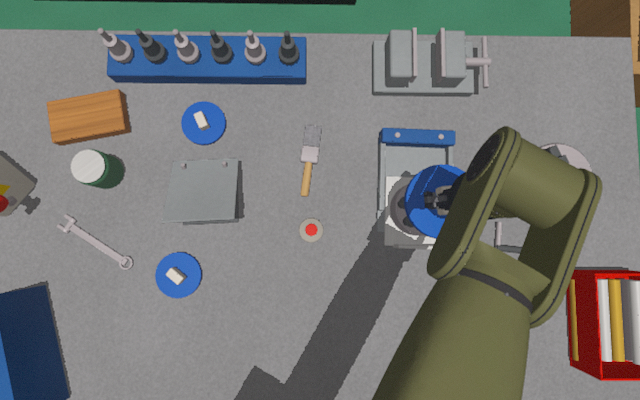

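```bash
cat > lid.py <<'E'
from h import *
def lidfit(c,tcp,zoff,rad=.085):
    P=cloud(c);b=blue(c)>0
    near=b&(np.hypot(P[...,0]-tcp[0],P[...,1]-tcp[1])<rad)&(abs(P[...,2]-(tcp[2]-zoff))<.03)
    e=near&(abs(P[...,2]-(tcp[2]-zoff))<.006)
    m,n,sd=fitplane(P[e])
    h=(P-m)@n; reg=(near&(abs(h)<.004)).astype(np.uint8)
    reg=cv2.morphologyEx(reg,cv2.MORPH_OPEN,np.ones((2,2)))
    cs,_=cv2.findContours(reg,cv2.RETR_EXTERNAL,cv2.CHAIN_APPROX_NONE)
    ct=cv2.convexHull(np.concatenate(cs))[:,0]
    # densify contour pts lying on hull
    Q=onplane(c,ct,m,np.array([0,0,1.]) if n[2]>.999 else n)
    p=circ(Q[:,:2]); res=np.hypot(Q[:,0]-p[0],Q[:,1]-p[1])-p[2]
    return p,m,n,sd,e.sum(),np.median(abs(res))
def rimfit(c,x=.544,y=-.2445,z=.09):
    P=cloud(c);t=((P[...,2]>z-.009)&(P[...,2]<z+.006)&(np.hypot(P[...,0]-x,P[...,1]-y)<.068)).astype(np.uint8)
    cs,_=cv2.findContours(t,cv2.RETR_EXTERNAL,cv2.CHAIN_APPROX_NONE)
    ct=cv2.convexHull(np.concatenate(cs))[:,0];Q=onplane(c,ct,np.array([0,0,z]),np.array([0,0,1.]))
    return circ(Q[:,:2])
E
python3 - <<'E'
from lid import *
tcp=np.array([.5469,-.2437,.249])
for n in("side","top"):
    c=pickle.load(open(n+"5.pkl","rb"))
    p,m,nn,sd,k,r=lidfit(c,tcp,.023)
    print(n,"lid circ",p.round(4),"z",m[2].round(4),"n",nn.round(4),"sd",round(sd,4),k,"res",round(r,4),"lid-tcp",(p[:2]-tcp[:2]).round(4))
    c0=pickle.load(open(n+"0.pkl","rb"));print("   rim",rimfit(c0).round(4))
E
```

```text
side lid circ [ 0.5447 -0.2291  0.0699] z 0.2252 n [5.e-04 1.e-04 1.e+00] sd 0.0009 557 res 0.0016 lid-tcp [-0.0022  0.0146]
   rim [ 0.5461 -0.2331  0.0654]
top lid circ [ 0.5489 -0.2438  0.0673] z 0.2246 n [-0.0022  0.002   1.    ] sd 0.001 1998 res 0.0005 lid-tcp [ 0.002  -0.0001]
   rim [ 0.5479 -0.2442  0.0599]
```

```bash
python3 - <<'E'
from lid import *
c=pickle.load(open("top0.pkl","rb"));P=cloud(c);K=c["K"]
for lo in(.003,.004,.005,.009):
    t=((P[...,2]>.088-lo)&(P[...,2]<.096)&(np.hypot(P[...,0]-.546,P[...,1]+.2445)<.072)).astype(np.uint8)
    cs,_=cv2.findContours(t,cv2.RETR_EXTERNAL,cv2.CHAIN_APPROX_NONE);ct=np.concatenate(cs)[:,0]
    Q=onplane(c,cv2.convexHull(ct)[:,0],np.array([0,0,.09]),np.array([0,0,1.]));print(lo,t.sum(),circ(Q[:,:2]).round(4),"minEnc",np.round(cv2.minEnclosingCircle(Q[:,:2].astype(np.float32))[0],4), "mid",(Q[:,:2].max(0)/2+Q[:,:2].min(0)/2).round(4))
# front plate: points z 0.08-0.09 with x<0.49
t=(P[...,2]>.070)&(P[...,2]<.092)&(P[...,0]<.475)&(P[...,0]>.40)&(abs(P[...,1]+.245)<.08)
X=P[t];print("front",t.sum(),X.min(0).round(4),X.max(0).round(4)); 
if t.sum(): print(cv2.minAreaRect(X[:,:2].astype(np.float32)))
hs=cv2.cvtColor(c["frame"],cv2.COLOR_BGR2HSV)
s=pickle.load(open("side0.pkl","rb"));P=cloud(s);t=(P[...,2]>.07)&(P[...,2]<.092)&(P[...,0]<.475)&(P[...,0]>.40)&(abs(P[...,1]+.245)<.08);X=P[t];print("side front",t.sum(),X.min(0).round(4),X.max(0).round(4),cv2.minAreaRect(X[:,:2].astype(np.float32)))
E
```

```text
0.003 346 [ 0.548  -0.2447  0.0596] minEnc [ 0.5479 -0.2443] mid [ 0.5476 -0.2446]
0.004 360 [ 0.548  -0.2445  0.0597] minEnc [ 0.5479 -0.2443] mid [ 0.5476 -0.2446]
0.005 373 [ 0.5479 -0.2444  0.0598] minEnc [ 0.548  -0.2442] mid [ 0.5476 -0.2446]
0.009 428 [ 0.5479 -0.2441  0.06  ] minEnc [ 0.5477 -0.2436] mid [ 0.5476 -0.2436]
front 179 [ 0.4592 -0.2917  0.0703] [ 0.4677 -0.1928  0.0882]
((0.4632044732570648, -0.24227413535118103), (0.09902490675449371, 0.00796437170356512), 88.20591735839844)
side front 67 [ 0.4578 -0.2889  0.071 ] [ 0.468  -0.1891  0.0867] ((0.46296852827072144, -0.2390001118183136), (0.09988278150558472, 0.008218679577112198), 88.25800323486328)
```

jog_arm:
  commands:
    - [0,0.01,0.2,0,0,0,-1]
    - [0,0,0.3,0,0,0,-1]
    - [0,0,0.3,0,0,0,-1]
    - [0,0,0.2,0,0,0,-1]
    - [0,0,0.1,0,0,0,-1]
    - [0,0,0,0,0,0,-1]
    - [0,0,0,0,0,0,-1]
    - [0,0,0,0,0,0,-1]

```text
t: 8.87
eef_pos: [0.5483, -0.2446, 0.1412]
orientation: [1.0, 0.031, 0.002, 0.001]
contact_force: [-0.2, -0.1, -2.6]
width: 0.316
```

```bash
python3 - <<'E'
from lid import *; from rig import env
todo(env.observe(),[.547,-.2446,.117],Rtool(3.5,0))
s=env.read_camera("side");c=env.read_camera("top");o=env.observe();todo(o,[.547,-.2446,.117],Rtool(3.5,0))
p,m,nn,sd,k,r=lidfit(c,o["eef_pos"],.023);print(p.round(4),m.round(4),nn.round(4),k,r)
cv2.imwrite("pics/s6.png",cv2.resize(s["frame"][70:200,250:410],None,fx=4,fy=4,interpolation=cv2.INTER_CUBIC))
cv2.imwrite("pics/t6.png",cv2.resize(c["frame"][120:270,360:500],None,fx=3,fy=3,interpolation=cv2.INTER_CUBIC))
E
```

```text
t 8.8667 pos [ 0.5483 -0.2446  0.1412] F [-0.17 -0.08 -2.58] w 0.316
shift [-0.014 -0.002  0.242] turn [ 0.0003 -0.0005  0.0001]
t 8.9667 pos [ 0.5483 -0.2449  0.1415] F [-0.16  0.02 -3.09] w 0.318
shift [-0.013 -0.005  0.245] turn [ 0.0004 -0.0006  0.    ]
[ 0.5502 -0.2449  0.0666] [ 0.5627 -0.2165  0.1172] [-0.0063  0.0028  1.    ] 1354 0.0005984855204399786
```

View pics/s6.png

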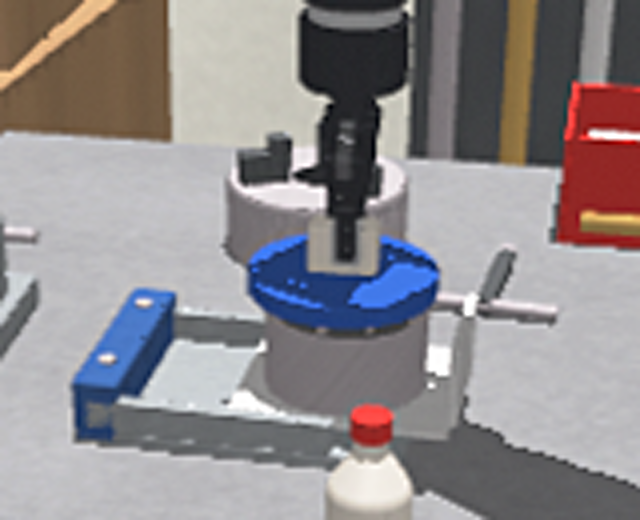

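View pics/t6.png

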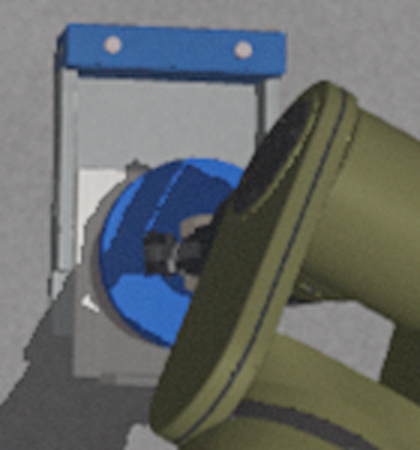

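The side crop shows the lid centred at about x=343 and the tub at 346, so the lid is 2 mm too far along +x. The top fit agrees (0.5502 against 0.548). I correct that and lower slowly.

jog_arm:
  commands:
    - [-0.02,0,0.04,0,0,0,-1]
    - [0,0,0.04,0,0,0,-1]
    - [0,0,0.03,0,0,0,-1]
    - [0,0,0.03,0,0,0,-1]
    - [0,0,0.02,0,0,0,-1]
    - [0,0,0.02,0,0,0,-1]
    - [0,0,0,0,0,0,-1]
    - [0,0,0,0,0,0,-1]

```text
t: 9.63
eef_pos: [0.5448, -0.2445, 0.1208]
orientation: [1.0, 0.031, -0.0, -0.0]
contact_force: [-0.5, 0.0, -3.0]
width: 0.318
```

jog_arm:
  commands:
    - [0,0,0.01,0,0,0,-1]
    - [0,0,0.01,0,0,0,-1]
    - [0,0,0,0,0,0,-1]
    - [0,0,0,0,0,0,-1]

```text
t: 9.97
eef_pos: [0.5449, -0.2445, 0.119]
orientation: [1.0, 0.031, -0.0, -0.0]
contact_force: [0.2, 0.5, -3.7]
width: 0.317
```

jog_arm:
  commands:
    - [0,0,0.01,0,0,0,-1]
    - [0,0,0,0,0,0,-1]
    - [0,0,0,0,0,0,-1]

```text
t: 10.22
eef_pos: [0.5448, -0.2445, 0.1179]
orientation: [1.0, 0.031, -0.0, -0.0]
contact_force: [0.2, -0.1, -3.0]
width: 0.319
```

jog_arm:
  commands:
    - [0,0,0.01,0,0,0,-1]
    - [0,0,0,0,0,0,-1]
    - [0,0,0,0,0,0,-1]

```text
t: 10.47
eef_pos: [0.545, -0.2446, 0.1172]
orientation: [1.0, 0.031, 0.0, 0.0]
contact_force: [0.3, 0.5, -2.2]
width: 0.32
```

jog_arm:
  commands:
    - [0,0,0.01,0,0,0,-1]
    - [0,0,0,0,0,0,-1]
    - [0,0,0,0,0,0,-1]

```text
t: 10.72
eef_pos: [0.5452, -0.2446, 0.1171]
orientation: [1.0, 0.031, 0.0, 0.0]
contact_force: [-1.9, 1.6, 5.1]
width: 0.318
```

```bash
python3 - <<'E'
from lid import *; from rig import env
s=env.read_camera("side");c=env.read_camera("top");o=env.observe();todo(o,[.547,-.2446,.117],Rtool(3.5,0))
for q in(c,s):
    p,m,nn,sd,k,r=lidfit(q,o["eef_pos"],.023);print(p.round(4),m.round(4),nn.round(4),k,r)
cv2.imwrite("pics/s7.png",cv2.resize(s["frame"][70:200,250:410],None,fx=4,fy=4,interpolation=cv2.INTER_CUBIC))
E
```

```text
t 10.8167 pos [ 0.5452 -0.2446  0.1171] F [-2.52  1.58  6.2 ] w 0.316
shift [0.018 0.001 0.001] turn [ 0.0001 -0.0001 -0.    ]
[ 0.5482 -0.2439  0.0655] [ 0.5595 -0.2155  0.0927] [-0.0044 -0.0035  1.    ] 1251 0.0012017915737544405
[ 0.5431 -0.2331  0.0689] [ 0.5453 -0.2275  0.0933] [-6.e-04 -2.e-03  1.e+00] 592 0.0009969571451896725
```

View pics/s7.png

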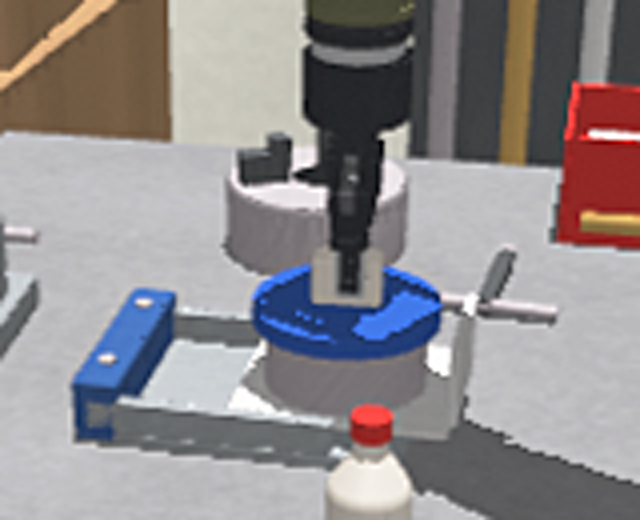

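The lid is level, its plate is at about 0.093 (0.094 expected) and contact is about 9 N, so it is seated. I release it and go up.

jog_arm:
  commands:
    - [0,0,0,0,0,0,-0.2]
    - [0,0,0,0,0,0,0]
    - [0,0,0,0,0,0,0.3]
    - [0,0,0,0,0,0,0.6]
    - [0,0,0,0,0,0,1]
    - [0,0,0,0,0,0,1]
    - [0,0,0,0,0,0,1]
    - [0,0,0,0,0,0,1]

```text
t: 11.48
eef_pos: [0.5448, -0.2445, 0.1159]
orientation: [1.0, 0.031, -0.0, -0.0]
contact_force: [-0.4, -0.9, -0.7]
width: 1.001
```

jog_arm:
  commands:
    - [0,0,-0.05,0,0,0,1]
    - [0,0,-0.1,0,0,0,1]
    - [0,0,-0.2,0,0,0,1]
    - [0,0,-0.3,0,0,0,1]
    - [0,0,-0.3,0,0,0,1]
    - [0,0,-0.2,0,0,0,1]
    - [0,0,0,0,0,0,1]

```text
t: 12.07
eef_pos: [0.5476, -0.2459, 0.2389]
orientation: [1.0, 0.031, 0.005, 0.003]
contact_force: [1.0, -0.9, 0.9]
width: 0.998
```

```bash
python3 - <<'E'
from lid import *; from rig import env
s=env.read_camera("side");c=env.read_camera("top");o=env.observe()
for q in(c,s):
    p,m,nn,sd,k,r=lidfit(q,np.array([.547,-.245,.117]),.023);print(p.round(4),m.round(4),nn.round(4),k,r)
F=np.array([.459,-.2421,0]);d=R.from_euler("z",-2,degrees=True).apply([1,0,0])
todo(o,F-.06*d+[0,0,.15],Rtool(-2,0));print(o["joint_positions"].round(2))
cv2.imwrite("pics/s8.png",cv2.resize(s["frame"][70:200,250:410],None,fx=4,fy=4,interpolation=cv2.INTER_CUBIC))
cv2.imwrite("pics/t8.png",c["frame"])
E
```

```text
[ 0.5472 -0.2453  0.0671] [ 0.5475 -0.2299  0.0928] [-1.3e-03 -4.0e-04  1.0e+00] 1907 0.0004313657601418691
[ 0.543  -0.2327  0.0692] [ 0.545  -0.227   0.0933] [-2.0e-04  3.1e-03  1.0e+00] 599 0.0008158391797655068
t 12.1667 pos [ 0.5455 -0.2448  0.2331] F [-0.54 -0.09 -1.49] w 1.0
shift [-1.461 -0.139  0.827] turn [ 0.0003 -0.0005  0.0153]
[-0.51  0.02  1.78  0.    1.34  1.  ]
```

View pics/s8.png

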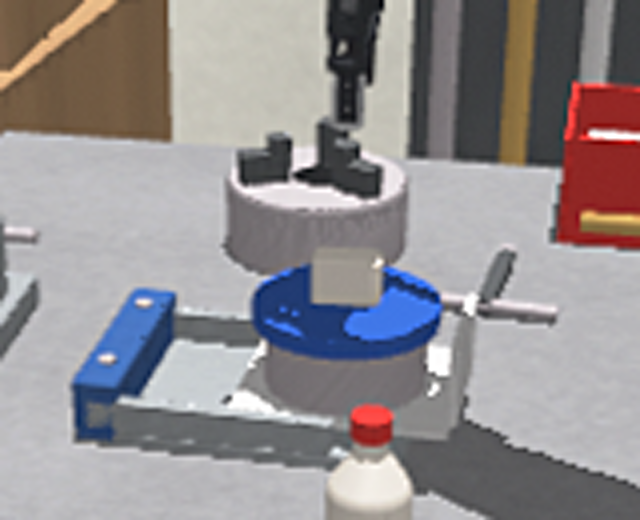

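The lid sits level at (345,300) in the crop, with its measured centre within about 1 mm of the rim. I close the gripper and move in front of the tray.

jog_arm:
  commands:
    - [-0.2,-0.03,0,0,0,0.005,1]
    - [-0.3,-0.03,0,0,0,0.005,-1]
    - [-0.3,-0.03,0,0,0,0.005,-1]
    - [-0.3,-0.03,0,0,0,0,-1]
    - [-0.36,-0.02,0,0,0,0,-1]
    - [0,0,0.3,0,0,0,-1]
    - [0,0,0.3,0,0,0,-1]
    - [0,0,0.23,0,0,0,-1]
    - [0,0,0,0,0,0,-1]
    - [0,0,0,0,0,0,-1]

```text
t: 13.0
eef_pos: [0.3973, -0.2293, 0.1457]
orientation: [1.0, -0.017, -0.002, -0.002]
contact_force: [0.6, -0.3, 0.8]
width: 0.003
```

```bash
python3 - <<'E'
from lid import *; from rig import env
s=env.read_camera("side");o=env.observe()
F=np.array([.459,-.2421,0]);d=R.from_euler("z",-2,degrees=True).apply([1,0,0])
todo(o,F-.02*d+[0,0,.06],Rtool(-2,0));print(o["joint_positions"].round(2))
cv2.imwrite("pics/s9.png",cv2.resize(s["frame"][70:200,250:450],None,fx=4,fy=4,interpolation=cv2.INTER_CUBIC))
E
```

```text
t 13.05 pos [ 0.3986 -0.2302  0.1477] F [0.51 0.37 0.06] w -0.003
shift [0.409 0.1   0.876] turn [-0.0001  0.0002  0.0003]
[-0.64 -0.23  2.16  0.    1.21  0.96]
```

View pics/s9.png

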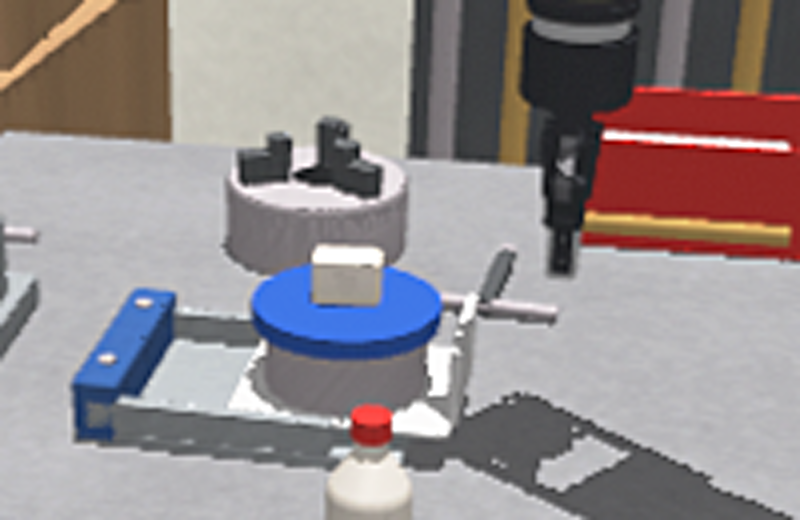

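The gripper is clear in front of the tray plate, with the fingers at (565,250) and the plate at (470,340). I lower it and approach.

jog_arm:
  commands:
    - [0,0.1,0.2,0,0,0,-1]
    - [0,0,0.3,0,0,0,-1]
    - [0,0,0.25,0,0,0,-1]
    - [0,0,0.12,0,0,0,-1]
    - [0.15,0,0,0,0,0,-1]
    - [0.15,0,0,0,0,0,-1]
    - [0.1,0,0,0,0,0,-1]
    - [0,0,0,0,0,0,-1]
    - [0,0,0,0,0,0,-1]

```text
t: 13.8
eef_pos: [0.4396, -0.2422, 0.0623]
orientation: [1.0, -0.016, 0.001, 0.001]
contact_force: [-0.0, 0.9, -0.4]
width: 0.001
```

jog_arm:
  commands:
    - [0.04,0,0,0,0,0,-1]
    - [0.04,0,0,0,0,0,-1]
    - [0.04,0,0,0,0,0,-1]
    - [0,0,0,0,0,0,-1]
    - [0,0,0,0,0,0,-1]

```text
t: 14.22
eef_pos: [0.4502, -0.2421, 0.061]
orientation: [1.0, -0.016, -0.001, -0.0]
contact_force: [-2.5, -0.2, 1.9]
width: 0.0
```

jog_arm:
  commands:
    - [0.03,0,0,0,0,0,-1]
    - [0.03,0,0,0,0,0,-1]
    - [0.03,0,0,0,0,0,-1]
    - [0.03,0,0,0,0,0,-1]
    - [0.03,0,0,0,0,0,-1]
    - [0.03,0,0,0,0,0,-1]
    - [0.03,0,0,0,0,0,-1]
    - [0.03,0,0,0,0,0,-1]
    - [0.03,0,0,0,0,0,-1]
    - [0.03,0,0,0,0,0,-1]
    - [0.03,0,0,0,0,0,-1]
    - [0.03,0,0,0,0,0,-1]
    - [0.03,0,0,0,0,0,-1]
    - [0.02,0,0,0,0,0,-1]
    - [0,0,0,0,0,0,-1]
    - [0,0,0,0,0,0,-1]

```text
t: 15.55
eef_pos: [0.4914, -0.2434, 0.0608]
orientation: [1.0, -0.017, -0.0, -0.0]
contact_force: [-5.1, -1.6, 2.4]
width: -0.001
```

jog_arm:
  commands:
    - [0.02,0,0,0,0,0,-1]
    - [0.02,0,0,0,0,0,-1]
    - [0.01,0,0,0,0,0,-1]
    - [0,0,0,0,0,0,-1]
    - [0,0,0,0,0,0,-1]

```text
t: 15.97
eef_pos: [0.4961, -0.2435, 0.0608]
orientation: [1.0, -0.017, -0.0, -0.0]
contact_force: [-4.3, -0.9, 1.2]
width: -0.0
```

jog_arm:
  commands:
    - [0.01,0,0,0,0,0,-1]
    - [0.01,0,0,0,0,0,-1]
    - [0,0,0,0,0,0,-1]
    - [0,0,0,0,0,0,-1]

```text
t: 16.3
eef_pos: [0.4981, -0.2436, 0.0608]
orientation: [1.0, -0.017, -0.0, -0.0]
contact_force: [-4.9, -0.6, 1.6]
width: 0.004
```

jog_arm:
  commands:
    - [0.01,0,0,0,0,0,-1]
    - [0,0,0,0,0,0,-1]
    - [0,0,0,0,0,0,-1]

```text
t: 16.55
eef_pos: [0.4989, -0.2436, 0.0608]
orientation: [1.0, -0.017, -0.001, -0.0]
contact_force: [-5.1, -1.4, 2.3]
width: 0.006
```

jog_arm:
  commands:
    - [0.01,0,0,0,0,0,-1]
    - [0,0,0,0,0,0,-1]
    - [0,0,0,0,0,0,-1]

```text
t: 16.8
eef_pos: [0.4993, -0.2436, 0.0608]
orientation: [1.0, -0.017, -0.002, -0.0]
contact_force: [-8.9, -1.1, 4.3]
width: 0.001
```

jog_arm:
  commands:
    - [0.01,0,0,0,0,0,-1]
    - [0,0,0,0,0,0,-1]
    - [0,0,0,0,0,0,-1]
    - [0,0,0,0,0,0,-1]

```text
t: 17.13
eef_pos: [0.4995, -0.2436, 0.0608]
orientation: [1.0, -0.016, -0.002, -0.0]
contact_force: [-12.4, 0.2, 6.1]
width: -0.0
```

At the stop: 12 N and no further travel. I back off gently.

jog_arm:
  commands:
    - [-0.02,0,0,0,0,0,-1]
    - [-0.03,0,0,0,0,0,-1]
    - [-0.03,0,0,0,0,0,-1]
    - [-0.03,0,0,0,0,0,-1]
    - [-0.04,0,0,0,0,0,-1]
    - [-0.1,0,0,0,0,0,-1]
    - [-0.2,0,0,0,0,0,-1]
    - [-0.3,0,0,0,0,0,-1]
    - [-0.2,0,0,0,0,0,-1]
    - [0,0,-0.3,0,0,0,-1]
    - [0,0,-0.3,0,0,0,-1]
    - [0,0,0,0,0,0,-1]
    - [0,0,0,0,0,0,-1]

```text
t: 18.22
eef_pos: [0.4076, -0.2417, 0.1236]
orientation: [1.0, -0.017, 0.003, 0.002]
contact_force: [-0.4, -0.0, -0.7]
width: 0.001
```

```bash
python3 - <<'E'
from lid import *; from rig import env
s=env.read_camera("side");c=env.read_camera("top");o=env.observe();print(o["t"],o["eef_pos"],o["contact_force"])
for q in(c,s):
    p,m,nn,sd,k,r=lidfit(q,np.array([.592,-.246,.117]),.023,.1);print(p.round(4),m.round(4),nn.round(4),k,r)
    P=cloud(q);t=(P[...,2]>.065)&(P[...,2]<.092)&(P[...,0]<.53)&(P[...,0]>.44)&(abs(P[...,1]+.245)<.08)&(blue(q)==0);print(t.sum(),P[t].min(0).round(4),P[t].max(0).round(4),cv2.minAreaRect(P[t][:,:2].astype(np.float32)))
cv2.imwrite("pics/s10.png",s["frame"]);cv2.imwrite("pics/t10.png",c["frame"])
E
```

```text
18.3167 [ 0.40610964 -0.24036983  0.12057298] [-0.88166436  0.17410282  0.43877295]
[ 0.5933 -0.2478  0.0678] [ 0.5948 -0.2441  0.0929] [-1.3e-03  4.0e-04  1.0e+00] 2611 0.00031105877643677893
192 [ 0.5046 -0.2927  0.0652] [ 0.5281 -0.1941  0.0915] ((0.5170013904571533, -0.24362793564796448), (0.09868357330560684, 0.02251584082841873), 88.1834945678711)
[ 0.5897 -0.2347  0.0697] [ 0.592  -0.2308  0.0934] [0.0035 0.0012 1.    ] 603 0.0006197786188918836
85 [ 0.5044 -0.291   0.0651] [ 0.5266 -0.188   0.0866] ((0.5159228444099426, -0.2396264672279358), (0.10300574451684952, 0.02128414995968342), 88.59314727783203)
```

View pics/s10.png

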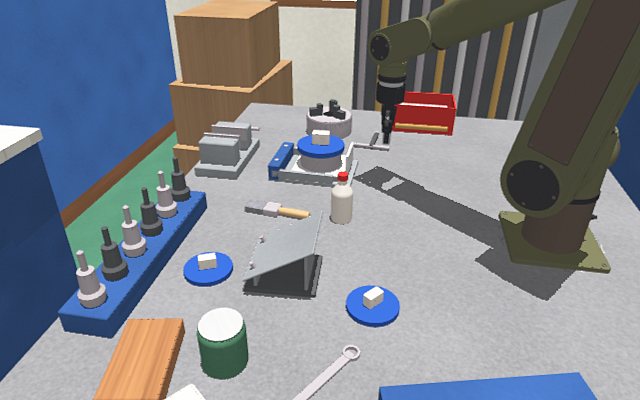

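View pics/t10.png

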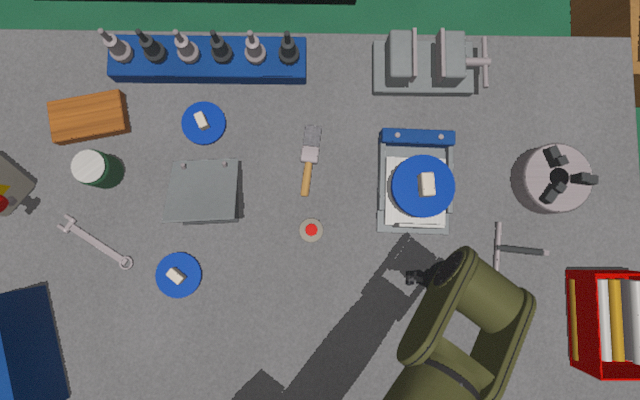

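The tray face is now at 0.5045 (it was 0.459), so travel is about 45 mm and it is latched. The lid at (420,185) in the top view is level on the tub, and the oiler (311,230) and brush (310,160) haven't moved. I wait a moment, recheck and hand in.

jog_arm:
  commands:
    - [0,0,-0.3,0,0,0,-1]
    - [0,0,-0.3,0,0,0,-1]
    - [0,0,0,0,0,0,-1]
    - [0,0,0,0,0,0,-1]
    - [0,0,0,0,0,0,-1]
    - [0,0,0,0,0,0,-1]
    - [0,0,0,0,0,0,-1]
    - [0,0,0,0,0,0,-1]

```text
t: 18.98
eef_pos: [0.4059, -0.2401, 0.1794]
orientation: [1.0, -0.017, -0.001, -0.001]
contact_force: [-0.5, -0.2, -0.9]
width: 0.002
```

```bash
python3 - <<'E'
from lid import *; from rig import env
c=env.read_camera("top");o=env.observe();print(o["t"],o["eef_pos"],o["contact_force"])
p,m,nn,sd,k,r=lidfit(c,np.array([.592,-.246,.117]),.023,.1);print(p.round(4),m.round(4),nn.round(4))
print(env.sign_off())
E
```

```text
19.0333 [ 0.40602639 -0.24025042  0.17978299] [ 0.06698832 -0.98876353 -0.17896628]
[ 0.5933 -0.2478  0.0677] [ 0.5947 -0.2448  0.0929] [-6.0e-04  2.8e-03  1.0e+00]
the job is handed in; nothing more can be done
None
```

The lid is on the tub and the tray is latched in. I gripped the 138 mm blue lid by its handle on the stand and lowered it onto the tub until it touched with about 9 N. I let go of it while the tray was still out. I then pushed the tray to its stop with about 12 N and backed away. The job was handed in at 19 s.

**Last checks:**
- **Tray:** it stayed in, with about 45 mm of travel measured on both the front plate and the lid.
- **Lid:** it is level, with its top at about 93 mm. That matches the expected 94 mm, since the cameras read about 1.5 mm low. It is centred on the tub to within about 2 mm.
- **Oil bottle and brush:** they looked unmoved in the top view. I did not measure them.

**One disagreement:** the side camera's circle fits put the lid's centre 10–15 mm too far towards that camera in y, because of its flat viewing angle. I relied on the top camera for sideways positions.

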